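# Draw the filter plate from the filter box

## Robot

A 6-joint arm with a two-finger parallel gripper is mounted at the origin on the work surface; the furniture and walls round the work are solid. World frame = base frame: x ahead of the robot, y to its left, z up, the work surface at z = 0. Lengths are in m, angles in rad, forces in N, time in s.
With the tool pointing down it reaches from about 0.3 to 0.875 m from the base axis. Payload 6.4 kg.
Tool frame: the origin (TCP) lies where the fingers leave the gripper's body, on its centre line; the fingertips stand 73 mm ahead of it and the grasp point (between the pads) lies 54 mm ahead of it; z points along the fingers, y is the line along which they close (so a half turn about z gives the same grasp; the last joint's range is limited). The gripper opens to 85 mm and grips with 20 to 120 N. Pads are 22 mm wide; open, the fingers measure 114 mm over their backs; the gripper's body (76 mm by 85 mm) begins 54 mm behind the grasp point. The pads swing forward as they close: fully open they stand 13 mm farther back than shut.
Start: joints at [-1.314, 0.181, 1.607, -0, 1.354, -0.206], TCP at [0.257, -0.515, 0.304] pointing down, gripper open.
Joint ranges: [-2.99, 2.99], [-0.89, 2.07], [0.3, 2.58], [-1.14, 4.28], [0, 2.63], [-3.12, 3.12]. Speed limits (rad/s): [2.57, 2.57, 3.01, 3.14, 3.14, 3.14].

## Interface

Orientations are given as a unit quaternion [w, x, y, z].
In Python, from bench import ctrl gives the robot as it stands.
- The arm moves only by the tool carry_out, never from a script. Its argument "steps" is one flat list of numbers, 7 for each row, row after row: the shift along the tool's x, y, z in m, then the turn, a rotation vector about the tool's x, y, z in rad, then the opening, from 0 (shut) to 1 (fully open). In form: [dx, dy, dz, wx, wy, wz, claw, dx, dy, dz, wx, wy, wz, claw, ...]. A call has 1 to 20 rows; each row is the pose to reach, as a shift and turn from the pose commanded when the call began, along the tool's axes at that moment; what a row does not reach only later rows make up. A row lasts 1/10 s, in which the tool goes at most 50 mm and 8.59 degrees, less where a joint would pass 70% of its speed; a pose out of reach is approached as far as the arm can. A call with a gripper value outside its range is refused whole. The fingers move at their own pace and stop on an object; the grip force is fixed at half the most. Time passes only in rows, so rows that repeat a pose let the fingers close. It gives the time, the measured TCP pose, the force, the opening and the grip force at its end, in the units of the state.
- ctrl.get_obs(): the state, without advancing time (a new reading comes with each control period).
- ctrl.camera(name): name is "scene" or "side" or "wrist"; returns the picture (400x640x3 uint8, red, green, blue); there is no depth.
- ctrl.camera_params(name): a dict with "vertical_fov" (degrees; the focal length in pixels is half the picture's height over the tangent of half this angle, whatever the lens; pixels are square), "cx", "cy" (the principal point, pixels), "cam_to_world" (4x4, takes a point from camera to world coordinates); the wrist camera has in their place "hand_eye" (4x4, takes a point from camera to tool coordinates, whose origin is the TCP and whose axes are the flange's). Camera axes: x right, y down, z forward; pixel columns grow to the right and rows downward; lengths in m; the calibration is good to about 2 mm. A picture is of the moment at which its call begins: read the wrist's pose just before it. camera_params takes no time and is no camera call.
- ctrl.hand_in(): hands the job in; it is judged then, once.
The state is a dict: "time_s": time; "q": joint angles; "dq": joint speeds; "joint_efforts": joint torques, N m; "eef_pos": TCP position; "eef_rot": TCP orientation; "wrist_force": force on the tool from outside, world axes, zero at the start; "torque": the same for the moment, N m; "opening": opening from 0.0 (shut) to 1.0 (fully open); "grasp_force": force on a finger pad.
Only numpy, scipy, OpenCV 4.12 (cv2) and the standard library are available. Lean on these libraries where they do the work, as an engineer would, in place of code of your own. Each camera call takes 0.05 s, during which the arm holds its last target. There are 200 camera calls.

## Task

Take the carton of screws off the closed flap of the filter box and stand it upright on the bare bench. Then swing the flap fully up, at least upright, so that it stays open by itself, draw the filter plate hidden inside straight up out of its slots by its tab, and present it: finish while still holding the plate in the gripper, still and upright, well clear above the box's rim, with its broad mesh faces square to the robot's straight-ahead direction (one face looking straight back to the robot's side). Leave the flap open and do not disturb the other things on the bench.

Things in the scene. Friction and masses are not known exactly. Their poses are not given: they have to be found in the camera images.
- filter_box: Grey metal box fixed to the bench, 130 (x) x 170 (y) x 95 mm high, walls 5 mm, top closed by the flap. Origin: centre of underside. x points from handle side (robot's side) to hinge side, where a black hose stub juts out 30 mm. Yaw within 0.5 rad. Inside, slots 12 mm wide, up to 64 mm above the bench, hold the outer 9 mm of the plate's ends; the rest is empty, 55 mm free before and behind the tab.
- flap (a joint): Hinge of the aluminium cover flap: 0 closed and level, grows as it swings up and away from the robot's side, 1.57 upright, 1.9 stop. Stiff: it stays wherever it is left; about 0.2 to 0.4 N m turns it (2 to 3 N at the handle). The flap is 134 mm from hinge to front edge, 172 mm wide, 4 mm thick; closed, its top is 99 mm above the bench.
- flap_handle (a point): Middle of the flap's handle: a round dark bar, 10 mm thick, along the box's y, between two posts 76 mm apart. Its centre is 40 mm above the flap's top face; closed, it is 139 mm above the bench, 115 mm before and 44 mm above the hinge line. Moves with the flap. The bar can turn between fingers that pinch it.
- flap_hinge (a point): Middle of the flap's hinge line, at the upper far edge of the box, 65 mm from the box's centre along its +x and 95 mm above the bench; the hinge line runs along the box's y. Does not move.
- filter_plate: Loose upright plate in the box, hidden by the flap: metal frame with mesh, 8 mm thick (x), 120 wide (y), 56 high, plus a black pull tab on the middle of its upper edge, 10 x 40 mm, 22 high (78 in all). Origin: centre of underside, 12 mm above the bench in the box (tab top 90 mm, 5 mm below the rim). z up; mesh faces look along +x and -x. 0.14 kg. About 2 mm play in the slots.
- screw_carton: Small brown carton full of screws with a yellow label, 51 mm (its x) by 70 mm (its y) by 56 mm high, 0.25 to 0.45 kg, standing on the flap between handle and hinge. Origin: centre of its underside. Its long side lies roughly along the box's x.
- bench_front (a point): Fixed point on the bench top, 0.55 m straight ahead of the robot; only its directions matter: x points straight ahead from the robot, y to the left, z up.
- green_tape: Bystander: roll of green tape lying flat, 66 mm across, 20 mm high; origin: centre of its underside.
- round_tin: Bystander: round closed tin, 78 mm across, 28 mm high; origin: centre of its underside.
- block: Bystander: dark wooden block with a steel eye on top, 68 x 90 x 73 mm; origin: centre of its underside.
- spanner: Bystander: steel combination spanner lying flat, 29 mm (its x) x 120 mm (its y) x 8 mm; origin: centre of its underside.
- plier: Bystander: pliers with red grips lying flat, 59 mm (its x) x 180 mm (its y) x 16 mm; origin: centre of its underside.

How it is judged:
By the outcome, as a careful person would: the job done as asked, in the order asked, and still so for the second after the job is handed in, while the arm keeps its last pose, push and grip.
It also fails if it takes over 62 s, if anything falls off the work surface, if the arm or the gripper's body presses on something with over 40 N, if the wrist force passes 120 N, or if a joint passes its speed limit or range.

## Working session

There is one attempt and no reset: what is moved stays moved. The work goes in short steps, Python scripts to look and compute and a tool call to move; the robot and the scene stay as the last step left them, time stands still between calls to the robot, and variables do not carry over. Pictures are saved under pics/ and viewed, at most 10 in all, crops included, and the job is handed in when it is done.

Besides the shell and the picture viewer there is one more tool, called after "Request:" by a JSON object that holds its "fn" and its "kwargs", one argument or row to a line. carry_out: Moves the arm, as the interface text tells. Its arguments: {"type":"object","properties":{"steps":{"type":"array"}},"required":["steps"]}

```bash
ls; mkdir -p pics; python3 - <<'E'
from bench import ctrl
import cv2, numpy as np
np.set_printoptions(precision=4,suppress=True)
o=ctrl.get_obs(); print(o)
for n in ("scene","side"):
    im=ctrl.camera(n); cv2.imwrite(f"pics/{n}0.png",im[:,:,::-1]); print(n,ctrl.camera_params(n))
print(ctrl.camera_params("wrist"))
E
```

```text
pics
{'time_s': 0.0, 'q': array([-1.3143,  0.1815,  1.608 ,  0.    ,  1.3538, -0.2063]), 'dq': array([ 0.0011, -0.0019, -0.0002,  0.0004, -0.0017, -0.0009]), 'joint_efforts': array([  0.0001, -44.4881, -35.1335,  -0.0004,   0.0091,   0.    ]), 'eef_pos': array([ 0.2566, -0.5141,  0.303 ]), 'eef_rot': array([-0.0009,  0.9734,  0.2293, -0.    ]), 'wrist_force': array([ 0.3393, -0.0139,  0.7439]), 'torque': array([-0.0427,  0.0027,  0.008 ]), 'grasp_force': 0.0, 'opening': 1.002934623491387}
scene {'vertical_fov': 48.26309187294393, 'cx': 315.46636432785147, 'cy': 196.83956843143343, 'cam_to_world': array([[ 0.7787, -0.3634,  0.5115, -0.3085],
       [-0.6274, -0.4551,  0.6319, -1.0543],
       [ 0.0032, -0.8129, -0.5824,  1.0379],
       [ 0.    ,  0.    ,  0.    ,  1.    ]])}
side {'vertical_fov': 44.45898514091308, 'cx': 322.52522724375376, 'cy': 193.83875697026798, 'cam_to_world': array([[-0.9843,  0.0655, -0.1637,  0.7788],
       [ 0.1747,  0.4884, -0.855 ,  1.2676],
       [ 0.0239, -0.8702, -0.4922,  0.8937],
       [ 0.    ,  0.    ,  0.    ,  1.    ]])}
{'vertical_fov': 60.54509123851821, 'cx': 313.6471783272656, 'cy': 202.14647981901842, 'hand_eye': array([[ 0.0002, -0.9582, -0.286 ,  0.0726],
       [ 1.    ,  0.0001,  0.0006,  0.0005],
       [-0.0005, -0.286 ,  0.9582, -0.0691],
       [ 0.    ,  0.    ,  0.    ,  1.    ]])}
```

View pics/scene0.png

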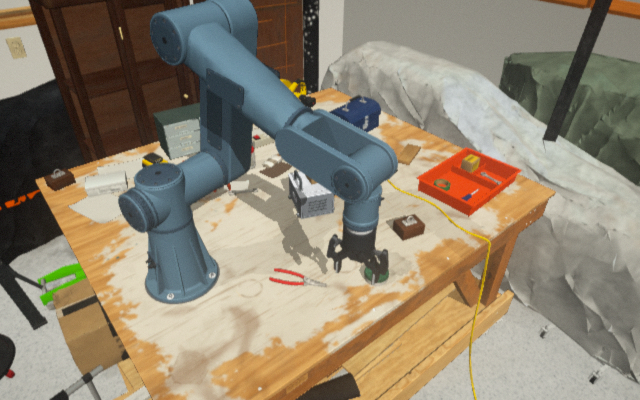

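View pics/side0.png

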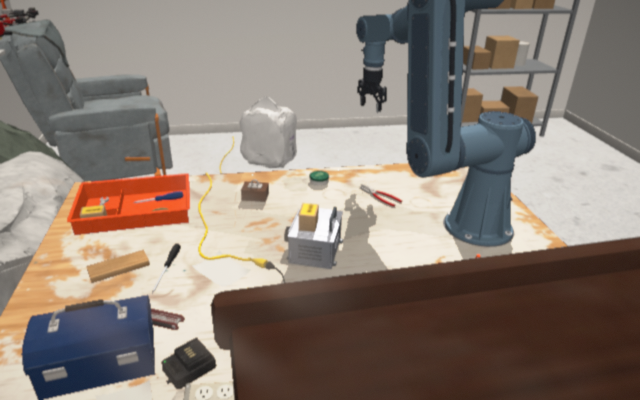

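The side view shows the box at about (315,240), with the carton's yellow label at (309,211). The scene view shows the box at about (312,195), partly hidden by the arm. The pliers are near (385,195) in side, the green tape at (318,176) and the block at (255,190). Next I'll write helpers and estimate the box position.

```bash
cat > h.py <<'E'
from bench import ctrl
import cv2, numpy as np
from scipy.spatial.transform import Rotation as R
np.set_printoptions(precision=4,suppress=True)
def rq(q): return R.from_quat(np.roll(q,-1))
def tool(o):
    T=np.eye(4); T[:3,:3]=rq(o["eef_rot"]).as_matrix(); T[:3,3]=o["eef_pos"]; return T
def cam(name,T=None):
    p=ctrl.camera_params(name); f=200/np.tan(np.radians(p["vertical_fov"])/2)
    M=p["cam_to_world"] if name!="wrist" else T@p["hand_eye"]
    return f,p["cx"],p["cy"],M
def ray(c,u,v):
    f,cx,cy,M=c; d=M[:3,:3]@np.array([(u-cx)/f,(v-cy)/f,1]); return M[:3,3],d/np.linalg.norm(d)
def atz(c,u,v,z):
    o,d=ray(c,u,v); return o+d*(z-o[2])/d[2]
def proj(c,P):
    f,cx,cy,M=c; q=(np.atleast_2d(P)-M[:3,3])@M[:3,:3]; return np.c_[cx+f*q[:,0]/q[:,2],cy+f*q[:,1]/q[:,2]]
def tri(*cr):
    A=0;b=0
    for c,u,v in cr:
        o,d=ray(c,u,v); P=np.eye(3)-np.outer(d,d); A=A+P; b=b+P@o
    return np.linalg.solve(A,b)
def down(yaw): # tool z down, tool x at world angle yaw
    c,s=np.cos(yaw),np.sin(yaw); return np.array([[c,s,0],[s,-c,0],[0,0,-1.]])
def go(T0,p,Rm): # shift & rotvec in tool axes from T0 (commanded)
    return T0[:3,:3].T@(np.array(p)-T0[:3,3]), R.from_matrix(T0[:3,:3].T@Rm).as_rotvec()
def snap(name,fn):
    o=ctrl.get_obs(); T=tool(o); im=ctrl.camera(name)[:,:,::-1]; cv2.imwrite("pics/"+fn+".png",im); np.save("pics/"+fn+".npy",T); return cam(name,T),im
E
python3 - <<'E'
from h import *
s=cam("side"); c=cam("scene")
print("box",atz(s,315,240,.09),atz(c,312,195,.06))
for n,u,v in (("tape",318,176),("block",255,190),("plier",381,195),("plier0",361,186),("pl1",401,205)): print(n,atz(s,u,v,.02))
im=cv2.imread("pics/side0.png")[180:290,255:375]; cv2.imwrite("pics/side0c.png",cv2.resize(im,None,fx=5,fy=5,interpolation=cv2.INTER_CUBIC))
# viewing pose: look at box from TCP ~ (x-0.1, y, .42)
T=tool(ctrl.get_obs()); print(T)
b=atz(s,315,240,.09)
for yaw in (0,np.pi/2,np.pi): print(yaw,go(T,[b[0]-.0,b[1],.40],down(yaw)))
E
```

```text
box [0.5796 0.1325 0.09  ] [0.5477 0.0242 0.06  ]
tape [ 0.4811 -0.3907  0.02  ]
block [ 0.728 -0.311  0.02 ]
plier [ 0.2789 -0.2134  0.02  ]
plier0 [ 0.3347 -0.2897  0.02  ]
pl1 [ 0.2285 -0.135   0.02  ]
[[ 0.8948  0.4464 -0.0004  0.2566]
 [ 0.4464 -0.8948  0.0015 -0.5141]
 [ 0.0003 -0.0016 -1.      0.3031]
 [ 0.      0.      0.      1.    ]]
0 (array([ 0.5777, -0.4346, -0.0961]), array([-0.0016,  0.    ,  0.4628]))
1.5707963267948966 (array([ 0.5777, -0.4346, -0.0961]), array([-0.0012, -0.0012, -1.108 ]))
3.141592653589793 (array([ 0.5777, -0.4346, -0.0961]), array([-0.    , -0.0022, -2.6788]))
```

View pics/side0c.png

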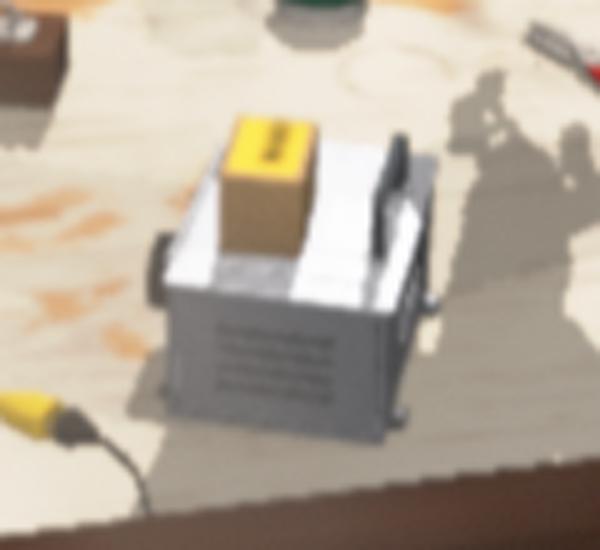

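The side crop shows flap top corners at about (163,282), (392,310) and (437,155). The carton's yellow top spans (222,180), (305,183), (320,122) and (238,117). The hinge and hose side is on the left, and the handle bar is near (390,200).

```bash
python3 - <<'E'
from h import *
s=cam("side")
g=lambda u,v,z: atz(s,255+u/5,180+v/5,z)[:2]
F=[g(163,282,.099),g(392,310,.099),g(437,155,.099)]; print("flap",F)
C=np.array([g(222,180,.155),g(305,183,.155),g(320,122,.155),g(238,117,.155)]); print("carton",C,C.mean(0))
ex=F[0]-F[1]; yaw=np.arctan2(ex[1],ex[0]); print("yaw",yaw,np.linalg.norm(ex),np.linalg.norm(F[2]-F[1]))
ctr=(F[0]+F[2])/2; print("centre",ctr)
T=tool(ctrl.get_obs())
print(go(T,[ctr[0],ctr[1],.42],down(yaw)))
E
```

```text
flap [array([0.6563, 0.1166]), array([0.5322, 0.1621]), array([0.472 , 0.0022])]
carton [[0.6204 0.1013]
 [0.5743 0.1109]
 [0.5545 0.0454]
 [0.6016 0.0331]] [0.5877 0.0727]
yaw -0.35188158779938505 0.13225379487634698 0.17089729726973016
centre [0.5642 0.0594]
(array([ 0.5313, -0.3761, -0.1162]), array([-0.0016,  0.0003,  0.8146]))
```

Request:
{"fn": "carry_out", "kwargs": {
  "steps": [0.53, -0.375, -0.115, 0, 0, 0.81, 1, 0.53, -0.375, -0.115, 0, 0, 0.81, 1, 0.53, -0.375, -0.115, 0, 0, 0.81, 1, 0.53, -0.375, -0.115, 0, 0, 0.81, 1, 0.53, -0.375, -0.115, 0, 0, 0.81, 1, 0.53, -0.375, -0.115, 0, 0, 0.81, 1, 0.53, -0.375, -0.115, 0, 0, 0.81, 1, 0.53, -0.375, -0.115, 0, 0, 0.81, 1, 0.53, -0.375, -0.115, 0, 0, 0.81, 1, 0.53, -0.375, -0.115, 0, 0, 0.81, 1, 0.53, -0.375, -0.115, 0, 0, 0.81, 1, 0.53, -0.375, -0.115, 0, 0, 0.81, 1, 0.53, -0.375, -0.115, 0, 0, 0.81, 1, 0.53, -0.375, -0.115, 0, 0, 0.81, 1, 0.53, -0.375, -0.115, 0, 0, 0.81, 1, 0.53, -0.375, -0.115, 0, 0, 0.81, 1, 0.53, -0.375, -0.115, 0, 0, 0.81, 1, 0.53, -0.375, -0.115, 0, 0, 0.81, 1]
}}

```text
time_s: 1.9
eef_pos: [0.5632, 0.0565, 0.4186]
eef_rot: [0.0, 0.985, -0.174, -0.0]
wrist_force: [-0.8, -0.4, -0.3]
opening: 1.001
grasp_force: 0.0
```

```bash
python3 - <<'E'
from h import *
c,im=snap("wrist","w1"); print(np.load("pics/w1.npy"), ctrl.get_obs()["q"])
E
```

```text
[[ 0.9397 -0.3419 -0.0006  0.5632]
 [-0.3419 -0.9397 -0.0002  0.0565]
 [-0.0005  0.0004 -1.      0.4186]
 [ 0.      0.      0.      1.    ]] [-0.1095  0.0894  1.48   -0.0001  1.5725  1.8102]
```

View pics/w1.png

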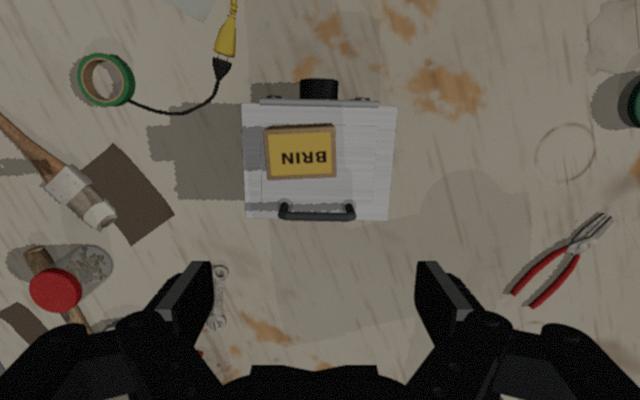

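The wrist view shows the flap with corners at about (245,217), (388,219), (243,103) and (396,107), and the handle bar at (280–355, 212). The carton's yellow top is centred at (302,152), with its long side along the box's y. The spanner is at (220,295), the pliers at (565,260), the tape at (103,80) and the tin at the right edge, (635,100). I'll refine these with colour masks.

```bash
python3 - <<'E'
from h import *
w=cam("wrist",np.load("pics/w1.npy")); s=cam("side")
W=cv2.imread("pics/w1.png"); S=cv2.imread("pics/side0.png")
def mask(im,x0,x1,y0,y1,f):
    m=np.zeros(im.shape[:2],np.uint8); m[y0:y1,x0:x1]=f(cv2.cvtColor(im,cv2.COLOR_BGR2HSV)[y0:y1,x0:x1])*255
    n,l,st,_=cv2.connectedComponentsWithStats(m); k=1+np.argmax(st[1:,4]); return (l==k)
yel=lambda h:(h[...,0]>18)&(h[...,0]<35)&(h[...,1]>130)
def rect(m): return cv2.minAreaRect(np.argwhere(m)[:,::-1].astype(np.float32))
mw=mask(W,240,400,90,230,yel); ms=mask(S,290,330,195,225,yel)
rw,rs=rect(mw),rect(ms); print("yellow",rw,rs, "cen",np.argwhere(mw).mean(0),np.argwhere(ms).mean(0))
P=tri((w,*rw[0]),(s,*rs[0])); print("carton top",P)
cs=np.array([atz(w,*p,.155)[:2] for p in cv2.boxPoints(rw)]); print(cs,np.linalg.norm(np.diff(cs,axis=0),axis=1))
brown=mask(W,240,400,90,200,lambda h:(h[...,1]>70)); rb=rect(brown); cs=np.array([atz(w,*p,.155)[:2] for p in cv2.boxPoints(rb)]); print("brown",rb,cs.mean(0),np.linalg.norm(np.diff(cs,axis=0),axis=1))
e=cs[1]-cs[0]; e2=cs[2]-cs[1]; L=e if np.linalg.norm(e)>np.linalg.norm(e2) else e2; print("long dir",np.arctan2(L[1],L[0]))
dk=lambda h:(h[...,2]<70)
hw=mask(W,268,368,196,224,dk); hs=mask(S,325,342,205,233,dk); rhw=rect(hw); rhs=rect(hs); print("handle",rhw,rhs)
print("h tri",tri((w,*rhw[0]),(s,*rhs[0])))
# bar row centre per column
ys=np.array([[c,np.argwhere(hw[:,c]).mean()] for c in range(295,345)]); k=np.polyfit(ys[:,0],ys[:,1],1); print(k)
a=atz(w,285,np.polyval(k,285),.139);b=atz(w,350,np.polyval(k,350),.139);print("bar",a,b,"yaw",np.arctan2(-(a-b)[0],(a-b)[1]),(a+b)/2)
for p in ((245,217),(388,219),(243,103),(396,107)): print(p,atz(w,*p,.099))
cv2.imwrite("pics/w1c.png",cv2.resize(W[85:235,225:415],None,fx=4,fy=4,interpolation=cv2.INTER_CUBIC))
E
```

```text
yellow ((299.70098876953125, 153.57205200195312), (41.582950592041016, 62.3511962890625), 87.33700561523438) ((308.3963317871094, 209.43292236328125), (14.576961517333984, 10.711859703063965), 6.34019136428833) cen [153.2547 299.6198] [209.4133 308.28  ]
carton top [0.5885 0.0612 0.15  ]
[[0.617  0.0831]
 [0.5992 0.0262]
 [0.5605 0.0377]
 [0.5788 0.0966]] [0.0596 0.0404 0.0617]
brown ((299.3543701171875, 151.0060577392578), (53.16220474243164, 71.2298583984375), 87.61405944824219) [0.5911 0.0604] [0.0676 0.0515 0.0707]
long dir -1.8788795154708011
handle ((316.5493469238281, 211.3445587158203), (77.03746032714844, 17.700963973999023), 0.8951737284660339) ((334.7000732421875, 214.60003662109375), (0.8944271206855774, 3.130495071411133), 26.56505012512207)
h tri [0.5152 0.0684 0.1287]
[  0.0121 212.186 ]
bar [0.5301 0.1006 0.139 ] [0.5054 0.0352 0.139 ] yaw -0.36158019928484764 [0.5177 0.0679 0.139 ]
(245, 217) [0.5332 0.1543 0.099 ]
(388, 219) [ 0.4721 -0.0062  0.099 ]
(243, 103) [0.6548 0.1044 0.099 ]
(396, 107) [ 0.5938 -0.0511  0.099 ]
```

View pics/w1c.png

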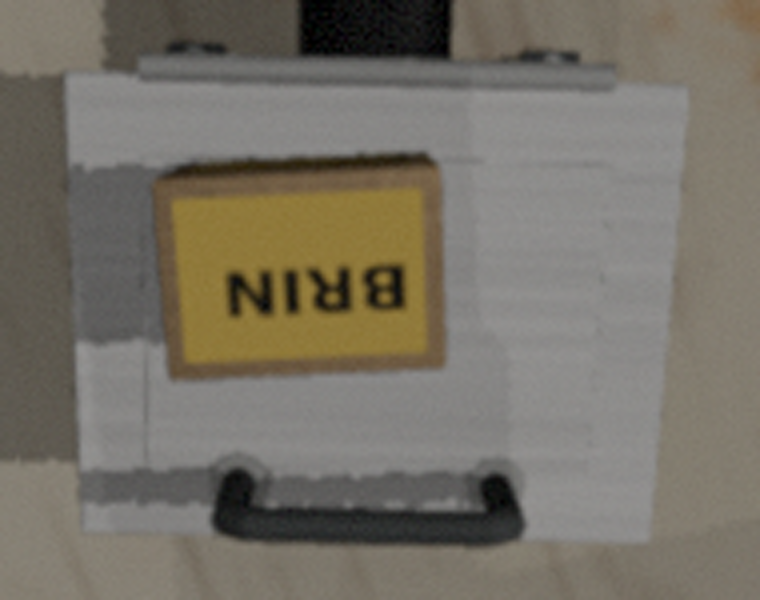

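The crop confirms the carton's top corners at (155,183), (440,165), (445,365) and (168,378) in the 4x crop, turned about 0.05 rad from the box. The bar's centreline is at crop (369,525), and the hinge strip is at the top. I'll grip the carton across its long side, since fingers on the handle side would be tight.

```bash
python3 - <<'E'
from h import *
w=cam("wrist",np.load("pics/w1.npy"))
print(atz(w,300.5,153.2,.155),atz(w,317.25,216.25,.139))
T=tool(ctrl.get_obs())
print(go(T,[.5885,.0605,.27],down(-.302)))
print(proj(w,[[.4935,-.137,0],[.4935,-.137,.056]]))
E
```

```text
[0.5893 0.0599 0.155 ] [0.5176 0.0683 0.139 ]
(array([ 0.0224, -0.0124,  0.1488]), array([ 0.0002,  0.0003, -0.047 ]))
[[457.544  152.8677]
 [475.3305 159.4273]]
```

Request:
{"fn": "carry_out", "kwargs": {
  "steps": [0.022, -0.012, 0.05, 0, 0, -0.047, 1, 0.022, -0.012, 0.1, 0, 0, -0.047, 1, 0.022, -0.012, 0.148, 0, 0, -0.047, 1, 0.022, -0.012, 0.148, 0, 0, -0.047, 1, 0.022, -0.012, 0.148, 0, 0, -0.047, 1]
}}

```text
time_s: 2.45
eef_pos: [0.5879, 0.0609, 0.2707]
eef_rot: [0.0, 0.989, -0.15, -0.001]
wrist_force: [0.4, -0.7, 1.1]
opening: 0.996
grasp_force: 0.0
```

```bash
python3 - <<'E'
from h import *
c,im=snap("wrist","w2"); T=np.load("pics/w2.npy"); print(T)
h=cv2.cvtColor(im,cv2.COLOR_BGR2HSV)
m=((h[...,0]>18)&(h[...,0]<35)&(h[...,1]>130)).astype(np.uint8)
n,l,st,_=cv2.connectedComponentsWithStats(m); k=1+np.argmax(st[1:,4]); print(st[k])
r=cv2.minAreaRect(np.argwhere(l==k)[:,::-1].astype(np.float32)); print(r)
cs=np.array([atz(c,*p,.155) for p in cv2.boxPoints(r)]); P=cs.mean(0); print(cs,P)
w1=cam("wrist",np.load("pics/w1.npy")); print("tri",tri((c,*r[0]),(w1,299.7,153.57)))
print(go(T,[P[0],P[1],.178],down(-.302)))
E
```

```text
[[ 0.955  -0.2966 -0.0023  0.5879]
 [-0.2966 -0.955   0.0002  0.0609]
 [-0.0022  0.0005 -1.      0.2707]
 [ 0.      0.      0.      1.    ]]
[ 259  197  107   65 6293]
((312.0, 229.0), (64.0, 106.0), 90.0)
[[0.6166 0.0834 0.155 ]
 [0.599  0.0267 0.155 ]
 [0.5608 0.0367 0.155 ]
 [0.5794 0.0968 0.155 ]] [0.589  0.0609 0.155 ]
tri [0.589  0.0609 0.1537]
(array([ 0.0012, -0.0004,  0.0927]), array([0.0005, 0.0022, 0.0009]))
```

Request:
{"fn": "carry_out", "kwargs": {
  "steps": [0.001, 0, 0.04, 0, 0, 0, 1, 0.001, 0, 0.075, 0, 0, 0, 1, 0.001, 0, 0.092, 0, 0, 0, 1, 0.001, 0, 0.092, 0, 0, 0, 1, 0.001, 0, 0.092, 0, 0, 0, 0, 0.001, 0, 0.092, 0, 0, 0, 0, 0.001, 0, 0.092, 0, 0, 0, 0, 0.001, 0, 0.092, 0, 0, 0, 0, 0.001, 0, 0.092, 0, 0, 0, 0]
}}

```text
time_s: 3.4
eef_pos: [0.5914, 0.0608, 0.1827]
eef_rot: [0.0, 0.989, -0.15, 0.003]
wrist_force: [-0.4, -1.8, 6.8]
opening: 0.813
grasp_force: 69.0
```

Request:
{"fn": "carry_out", "kwargs": {
  "steps": [0, 0, -0.02, 0, 0, 0, 0, 0, 0, -0.05, 0, 0, 0, 0, 0, 0, -0.08, 0, 0, 0, 0, -0.004, 0.02, -0.08, 0, 0, 0, 0, -0.008, 0.05, -0.08, 0, 0, 0, 0, -0.014, 0.085, -0.08, 0, 0, 0, 0, -0.02, 0.125, -0.08, 0, 0, 0, 0, -0.026, 0.165, -0.08, 0, 0, 0, 0, -0.032, 0.2, -0.08, 0, 0, 0, 0, -0.035, 0.218, -0.08, 0, 0, 0, 0, -0.035, 0.218, -0.08, 0, 0, 0, 0, -0.035, 0.218, -0.08, 0, 0, 0, 0]
}}

```text
time_s: 4.6
eef_pos: [0.4917, -0.1369, 0.2599]
eef_rot: [0.0, 0.989, -0.15, 0.001]
wrist_force: [-0.7, -0.2, -2.2]
opening: 0.816
grasp_force: 69.7
```

```bash
python3 - <<'E'
from h import *
c,im=snap("wrist","w3"); S=ctrl.camera("side")[:,:,::-1]; T=np.load("pics/w3.npy"); print(T); o=ctrl.get_obs(); print(o["wrist_force"],o["opening"])
cv2.imwrite("pics/w3s.png",np.hstack([im[::1,120:520],cv2.resize(S[140:300,240:420],None,fx=2.5,fy=2.5,interpolation=cv2.INTER_CUBIC)[:, :400]]))
E
```

```text
[[ 0.9549 -0.2969  0.0017  0.4917]
 [-0.2969 -0.9549 -0.0003 -0.1369]
 [ 0.0017 -0.0002 -1.      0.2599]
 [ 0.      0.      0.      1.    ]]
[-0.2231  0.7758 -2.8071] 0.815747803065447
```

View pics/w3s.png

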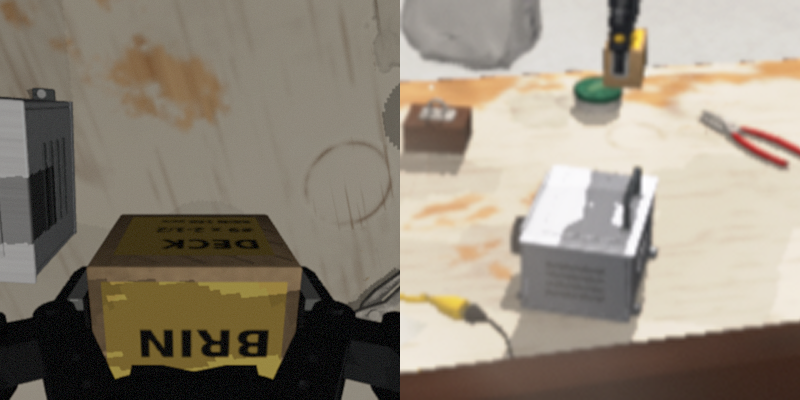

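The carton is held upright and level in the gripper. The side view, at right, shows the box clear, with the pliers and tin well away from the target spot. Lowering it now.

Request:
{"fn": "carry_out", "kwargs": {
  "steps": [0, 0, 0.03, 0, 0, 0, 0, 0, 0, 0.07, 0, 0, 0, 0, 0, 0, 0.11, 0, 0, 0, 0, 0, 0, 0.145, 0, 0, 0, 0, 0, 0, 0.163, 0, 0, 0, 0, 0, 0, 0.17, 0, 0, 0, 0, 0, 0, 0.173, 0, 0, 0, 0, 0, 0, 0.175, 0, 0, 0, 0, 0, 0, 0.175, 0, 0, 0, 0]
}}

```text
time_s: 5.6
eef_pos: [0.4923, -0.1369, 0.0849]
eef_rot: [0.0, 0.989, -0.149, 0.001]
wrist_force: [-0.2, 0.1, -3.5]
opening: 0.813
grasp_force: 69.5
```

Request:
{"fn": "carry_out", "kwargs": {
  "steps": [0, 0, 0.001, 0, 0, 0, 0, 0, 0, 0.002, 0, 0, 0, 0, 0, 0, 0.002, 0, 0, 0, 0]
}}

```text
time_s: 5.9
eef_pos: [0.4922, -0.1371, 0.0838]
eef_rot: [0.0, 0.989, -0.15, 0.001]
wrist_force: [-3.7, 1.4, 10.0]
opening: 0.816
grasp_force: 71.1
```

Request:
{"fn": "carry_out", "kwargs": {
  "steps": [0, 0, -0.001, 0, 0, 0, 1, 0, 0, -0.001, 0, 0, 0, 1, 0, 0, -0.001, 0, 0, 0, 1, 0, 0, -0.03, 0, 0, 0, 1, 0, 0, -0.07, 0, 0, 0, 1, 0, 0, -0.115, 0, 0, 0, 1, 0, 0, -0.16, 0, 0, -0.1, 1, -0.0365, -0.2035, -0.19, 0, 0, -1.51, 1, -0.0365, -0.2035, -0.19, 0, 0, -1.51, 1, -0.0365, -0.2035, -0.19, 0, 0, -1.51, 0.6, -0.0365, -0.2035, -0.19, 0, 0, -1.51, 0.6, -0.0365, -0.2035, -0.19, 0, 0, -1.51, 0.6, -0.0365, -0.2035, -0.19, 0, 0, -1.51, 0.6, -0.0365, -0.2035, -0.19, 0, 0, -1.51, 0.6, -0.0365, -0.2035, -0.19, 0, 0, -1.51, 0.6, -0.0365, -0.2035, -0.19, 0, 0, -1.51, 0.6, -0.0365, -0.2035, -0.19, 0, 0, -1.51, 0.6, -0.0365, -0.2035, -0.19, 0, 0, -1.51, 0.6, -0.0365, -0.2035, -0.19, 0, 0, -1.51, 0.6, -0.0365, -0.2035, -0.19, 0, 0, -1.51, 0.6]
}}

```text
time_s: 7.9
eef_pos: [0.5167, 0.0684, 0.2718]
eef_rot: [-0.0, 0.823, 0.568, -0.0]
wrist_force: [-1.0, 0.6, 0.4]
opening: 0.604
grasp_force: 0.0
```

```bash
python3 - <<'E'
from h import *
c,im=snap("wrist","w4"); T=np.load("pics/w4.npy"); print(T)
S=ctrl.camera("side")[:,:,::-1]; sc=ctrl.camera("scene")[:,:,::-1]
print(proj(c,[[.5177,.068,.139]]), ctrl.get_obs()["q"])
cv2.imwrite("pics/w4s.png",np.hstack([im[:,100:540],cv2.resize(S[140:300,240:384],None,fx=2.5,fy=2.5,interpolation=cv2.INTER_CUBIC)]))
E
```

```text
[[ 0.3545  0.935  -0.0001  0.5167]
 [ 0.935  -0.3545  0.      0.0684]
 [ 0.     -0.0001 -1.      0.2718]
 [ 0.      0.      0.      1.    ]]
[[314.9385 220.6334]] [-0.0964  0.0923  1.7739  0.      1.2754  0.2653]
```

View pics/w4s.png

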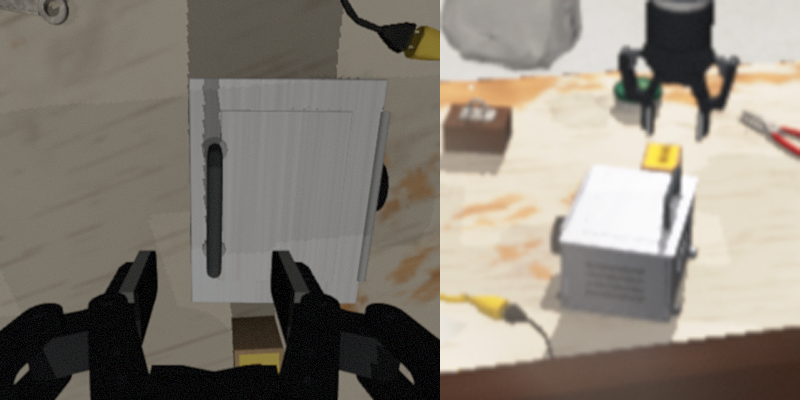

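The wrist view (left) shows the bar vertical at column 314 of the full image, rows 145–275, within 1 px of the prediction and centred between the fingers. The carton stands on the bench at about (257,345), and the side view agrees. Descending to pinch the bar.

Request:
{"fn": "carry_out", "kwargs": {
  "steps": [0.003, 0, 0.035, 0, 0, 0, 0.6, 0.003, 0, 0.065, 0, 0, 0, 0.6, 0.003, 0, 0.078, 0, 0, 0, 0.6, 0.003, 0, 0.078, 0, 0, 0, 0.3, 0.003, 0, 0.078, 0, 0, 0, 0, 0.003, 0, 0.078, 0, 0, 0, 0, 0.003, 0, 0.078, 0, 0, 0, 0, 0.003, 0, 0.078, 0, 0, 0, 0, 0.003, 0, 0.078, 0, 0, 0, 0]
}}

```text
time_s: 8.95
eef_pos: [0.5181, 0.0714, 0.1955]
eef_rot: [0.0, 0.823, 0.569, 0.001]
wrist_force: [-5.1, 1.4, 6.4]
opening: 0.093
grasp_force: 58.7
```

```bash
python3 - <<'E'
from h import *
o=ctrl.get_obs(); print(o["opening"],o["eef_pos"],o["wrist_force"])
# arc in tool axes: tool y = box +x, tool z = down
for t in np.arange(0,1.76,.125):
    x=-.115*np.cos(t)+.044*np.sin(t)+.115; z=.115*np.sin(t)+.044*np.cos(t)-.044
    print(round(t,3),round(x,4),round(-z,4))
E
```

```text
0.0931418793060413 [0.5181 0.0714 0.1955] [-5.1313  1.3712  6.4246]
0.0 0.0 -0.0
0.125 0.0064 -0.014
0.25 0.0145 -0.0271
0.375 0.0241 -0.0391
0.5 0.0352 -0.0497
0.625 0.0475 -0.059
0.75 0.0608 -0.0666
0.875 0.0751 -0.0725
1.0 0.0899 -0.0765
1.125 0.1051 -0.0787
1.25 0.1205 -0.079
1.375 0.1358 -0.0774
1.5 0.1508 -0.0738
1.625 0.1652 -0.0684
1.75 0.1788 -0.0613
```

Request:
{"fn": "carry_out", "kwargs": {
  "steps": [0, 0.003, -0.007, 0, 0, 0, 0, 0, 0.0064, -0.014, 0, 0, 0, 0, 0, 0.0105, -0.0205, 0, 0, 0, 0, 0, 0.0145, -0.027, 0, 0, 0, 0, 0, 0.019, -0.033, 0, 0, 0, 0, 0, 0.024, -0.039, 0, 0, 0, 0, 0, 0.0295, -0.0445, 0, 0, 0, 0, 0, 0.035, -0.0497, 0, 0, 0, 0, 0, 0.041, -0.0545, 0, 0, 0, 0, 0, 0.0475, -0.059, 0, 0, 0, 0, 0, 0.054, -0.063, 0, 0, 0, 0, 0, 0.061, -0.0666, 0, 0, 0, 0]
}}

```text
time_s: 10.15
eef_pos: [0.5736, 0.0501, 0.264]
eef_rot: [-0.001, 0.822, 0.569, -0.002]
wrist_force: [-18.1, 2.8, 20.5]
opening: 0.091
grasp_force: 58.8
```

Request:
{"fn": "carry_out", "kwargs": {
  "steps": [-0.001, 0.0, -0.003, 0, 0, 0, 0, 0, 0.007, -0.006, 0, 0, 0, 0, 0, 0.0143, -0.009, 0, 0, 0, 0, 0, 0.0216, -0.011, 0, 0, 0, 0, 0, 0.0291, -0.013, 0, 0, 0, 0, 0, 0.0367, -0.0142, 0, 0, 0, 0, 0, 0.0443, -0.0151, 0, 0, 0, 0]
}}

```text
time_s: 10.85
eef_pos: [0.6171, 0.0331, 0.2781]
eef_rot: [0.001, 0.823, 0.569, 0.0]
wrist_force: [-4.0, -0.2, 4.7]
opening: 0.088
grasp_force: 61.2
```

Request:
{"fn": "carry_out", "kwargs": {
  "steps": [0, 0.0077, -0.0003, 0, 0, 0, 0, 0, 0.0154, -0.0003, 0, 0, 0, 0, 0, 0.0231, 0.0002, 0, 0, 0, 0, 0, 0.0307, 0.0013, 0, 0, 0, 0, 0, 0.0382, 0.003, 0, 0, 0, 0, 0, 0.0457, 0.0049, 0, 0, 0, 0]
}}

```text
time_s: 11.45
eef_pos: [0.6597, 0.0168, 0.2722]
eef_rot: [0.001, 0.823, 0.568, -0.0]
wrist_force: [-3.8, -2.0, 3.7]
opening: 0.086
grasp_force: 62.5
```

Request:
{"fn": "carry_out", "kwargs": {
  "steps": [0, 0.0072, 0.0027, 0, 0, 0, 0, 0, 0.0144, 0.0054, 0, 0, 0, 0, 0, 0.0213, 0.0089, 0, 0, 0, 0, 0, 0.028, 0.0125, 0, 0, 0, 0, 0, 0.028, 0.0125, 0, 0, 0, 0, 0, 0.028, 0.0125, 0, 0, 0, 0.3, 0, 0.028, 0.0125, 0, 0, 0, 0.3, 0, 0.028, 0.0125, 0, 0, 0, 0.3]
}}

```text
time_s: 12.25
eef_pos: [0.6852, 0.0086, 0.258]
eef_rot: [-0.0, 0.822, 0.569, 0.0]
wrist_force: [0.1, -0.7, -0.0]
opening: 0.298
grasp_force: 0.0
```

Request:
{"fn": "carry_out", "kwargs": {
  "steps": [0, 0, -0.02, 0, 0, 0, 0.3, 0, 0, -0.05, 0, 0, 0, 0.3, 0, 0, -0.09, 0, 0, 0, 0.3, 0, 0, -0.12, 0, 0, 0, 0.3, -0.004, -0.04, -0.12, 0, 0, 0, 0.5, -0.004, -0.085, -0.12, 0, 0, 0, 0.5, -0.004, -0.128, -0.12, 0, 0, 0, 0.5, -0.004, -0.128, -0.12, 0, 0, 0, 0.5, -0.004, -0.128, -0.12, 0, 0, 0, 0.5]
}}

```text
time_s: 13.15
eef_pos: [0.5636, 0.0502, 0.3788]
eef_rot: [0.0, 0.822, 0.569, 0.001]
wrist_force: [0.6, 0.9, -0.2]
opening: 0.503
grasp_force: 0.0
```

```bash
python3 - <<'E'
from h import *
c,im=snap("wrist","w5"); T=np.load("pics/w5.npy"); print(T)
S=ctrl.camera("side")[:,:,::-1]; cv2.imwrite("pics/side5.png",S)
print(proj(c,[[.5645,.0502,.09]]))
cv2.imwrite("pics/w5s.png",np.hstack([im[:,100:540],cv2.resize(S[140:300,240:384],None,fx=2.5,fy=2.5,interpolation=cv2.INTER_CUBIC)]))
E
```

```text
[[ 0.3521  0.936   0.0017  0.5636]
 [ 0.936  -0.3521 -0.      0.0502]
 [ 0.0006  0.0016 -1.      0.3788]
 [ 0.      0.      0.      1.    ]]
[[313.5509 170.7597]]
```

View pics/w5s.png

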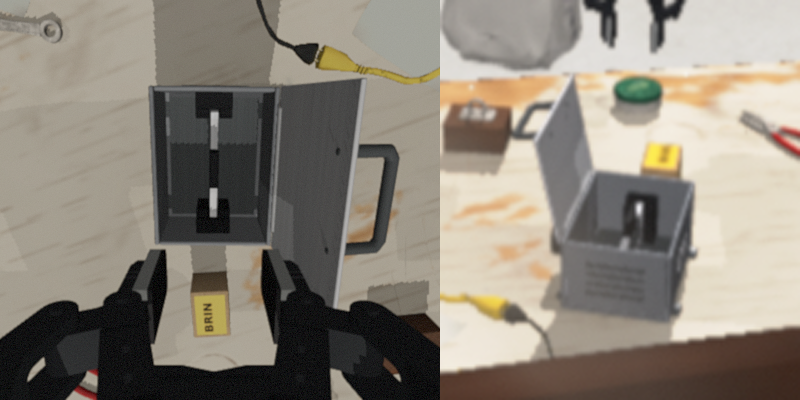

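The wrist view shows the flap standing open past upright, leaning away from the robot. The plate is inside, with its black tab at column 313, rows 150–188, and the white frame visible on either side. The prediction was (313.5,171). The tab's apparent length of 38 px gives 40 mm at the 90 mm height, so that height checks out. The side view confirms the open flap. Descending onto the tab.

Request:
{"fn": "carry_out", "kwargs": {
  "steps": [0, 0, 0.04, 0, 0, 0, 0.5, 0, 0, 0.085, 0, 0, 0, 0.5, 0, 0, 0.13, 0, 0, 0, 0.5, 0, 0, 0.17, 0, 0, 0, 0.5, 0, 0, 0.205, 0, 0, 0, 0.5, 0, 0, 0.23, 0, 0, 0, 0.5, 0, 0, 0.244, 0, 0, 0, 0.5, 0, 0, 0.244, 0, 0, 0, 0.5]
}}

```text
time_s: 14.05
eef_pos: [0.5636, 0.0492, 0.1319]
eef_rot: [-0.001, 0.823, 0.568, -0.001]
wrist_force: [-0.1, -0.3, 0.4]
opening: 0.504
grasp_force: 0.0
```

```bash
python3 - <<'E'
from h import *
c,im=snap("wrist","w6"); T=np.load("pics/w6.npy"); print(T)
print(proj(c,[[.5645,.0502,.09]])); cv2.imwrite("pics/w6.png",im)
E
```

```text
[[ 0.3538  0.9353 -0.0039  0.5636]
 [ 0.9353 -0.3538  0.0005  0.0492]
 [-0.0009 -0.0039 -1.      0.1319]
 [ 0.      0.      0.      1.    ]]
[[314.7004 300.4192]]
```

View pics/w6.png

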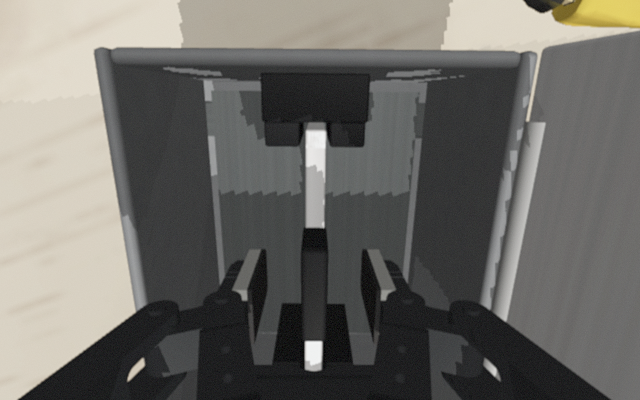

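The tab stands centred between the fingers at column 314, rows 230–340. Closing on it.

Request:
{"fn": "carry_out", "kwargs": {
  "steps": [0, 0, 0, 0, 0, 0, 0.2, 0, 0, 0, 0, 0, 0, 0, 0, 0, 0, 0, 0, 0, 0, 0, 0, 0, 0, 0, 0, 0, 0, 0, 0, 0, 0, 0, 0, 0, 0, 0, -0.005, 0, 0, 0, 0, 0, 0, -0.012, 0, 0, 0, 0, 0, 0, -0.02, 0, 0, 0, 0]
}}

```text
invalid input
```

Request:
{"fn": "carry_out", "kwargs": {
  "steps": [0, 0, 0, 0, 0, 0, 0.2, 0, 0, 0, 0, 0, 0, 0, 0, 0, 0, 0, 0, 0, 0, 0, 0, 0, 0, 0, 0, 0, 0, 0, 0, 0, 0, 0, 0, 0, 0, -0.005, 0, 0, 0, 0, 0, 0, -0.012, 0, 0, 0, 0, 0, 0, -0.02, 0, 0, 0, 0]
}}

```text
time_s: 14.9
eef_pos: [0.564, 0.0495, 0.1548]
eef_rot: [-0.0, 0.823, 0.569, -0.0]
wrist_force: [0.0, 0.9, -1.4]
opening: 0.108
grasp_force: 58.4
```

Request:
{"fn": "carry_out", "kwargs": {
  "steps": [0, 0, -0.02, 0, 0, 0, 0, 0, 0, -0.045, 0, 0, 0, 0, 0, 0, -0.075, 0, 0, 0, 0, 0, 0, -0.11, 0, 0, 0, 0, 0, 0, -0.145, 0, 0, 0, 0, 0, 0, -0.18, 0, 0, 0, 0, 0, 0, -0.21, 0, 0, 0, 0, 0, 0, -0.235, 0, 0, 0, 0, 0, 0, -0.24, 0, 0, -0.06, 0, 0, 0, -0.24, 0, 0, -0.14, 0, 0, 0, -0.24, 0, 0, -0.22, 0, 0, 0, -0.24, 0, 0, -0.3, 0, 0, 0, -0.24, 0, 0, -0.35, 0, 0, 0, -0.24, 0, 0, -0.362, 0, 0, 0, -0.24, 0, 0, -0.362, 0, 0, 0, -0.24, 0, 0, -0.362, 0]
}}

```text
time_s: 16.5
eef_pos: [0.564, 0.0495, 0.3944]
eef_rot: [0.0, 0.707, 0.707, 0.0]
wrist_force: [0.8, 0.2, -1.8]
opening: 0.106
grasp_force: 58.5
```

```bash
python3 - <<'E'
from h import *
c,im=snap("wrist","w7"); T=np.load("pics/w7.npy"); print(T); o=ctrl.get_obs(); print(o["dq"],o["wrist_force"],o["torque"],o["opening"])
S=ctrl.camera("side")[:,:,::-1]
cv2.imwrite("pics/w7s.png",np.hstack([im[:,100:540],cv2.resize(S[60:260,240:420],None,fx=2,fy=2,interpolation=cv2.INTER_CUBIC)]))
E
```

```text
[[-0.      1.      0.0002  0.564 ]
 [ 1.      0.     -0.      0.0495]
 [-0.      0.0002 -1.      0.3944]
 [ 0.      0.      0.      1.    ]]
[ 0.0009  0.0004  0.0009 -0.0004 -0.002  -0.0029] [ 0.235  -0.7756 -1.1338] [-0.028  -0.0144 -0.003 ] 0.10253005765204452
```

View pics/w7s.png

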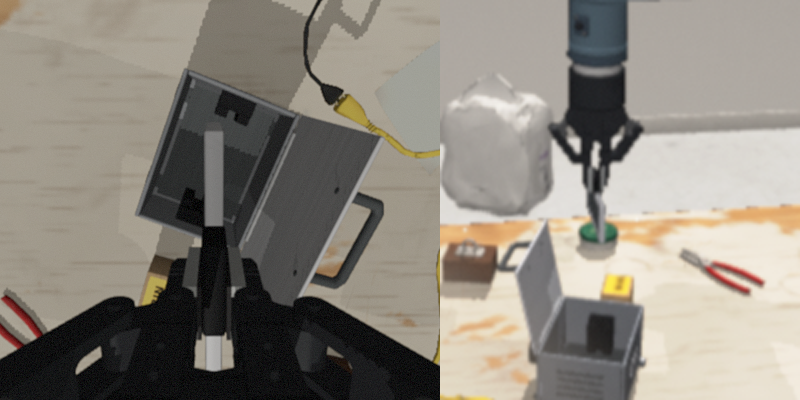

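The plate is held with its edge on column 213 of the crop, which is straight along the world y axis, and no face is visible to either side, so it is upright. It hangs well above the box. The flap stays open, and the carton, pliers, tin and block are undisturbed. I'll hold still briefly, then hand in.

Request:
{"fn": "carry_out", "kwargs": {
  "steps": [0, 0, 0, 0, 0, 0, 0, 0, 0, 0, 0, 0, 0, 0, 0, 0, 0, 0, 0, 0, 0, 0, 0, 0, 0, 0, 0, 0]
}}

```text
time_s: 17.0
eef_pos: [0.5641, 0.0495, 0.3941]
eef_rot: [-0.0, 0.707, 0.707, -0.0]
wrist_force: [-0.4, 0.1, -1.9]
opening: 0.104
grasp_force: 58.5
```

```bash
python3 -c "
from bench import ctrl
print(ctrl.hand_in())"
```

```text
the job is handed in; nothing more can be done
None
```

The job is handed in at 17.0 s (no verdict was returned): the carton stands on the bench, the flap stays open past upright, and the gripper holds the plate still and upright, its underside about 0.18 m above the rim by my estimate, mesh faces square to straight ahead.

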